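# Refit the idler and hold the belt tensioner back

## Task

The drive plate of the label rewinder is waiting for a new belt: first set the loose idler block down flat in its low-walled pocket on the plate and let go of it. Then push the sprung tensioner arm back by its upright handle post, past the click of the ratchet, and finish while still holding it pushed back beyond the click, clear of its end stop, so that the belt can be slipped on. Leave the vials, bottle, cap and seam roller lying about where they are.

Things in the scene. Friction and masses are not known exactly. Their poses are not given: they have to be found in the camera images.
- drive_base: grey drive plate fixed on the worktop, 200 (its x) x 280 (its y) x 12 mm; origin at the centre of its underside; at yaw 0 x points away from the robot, y left. On it: idler pocket front left, black motor with pulley rear left (top 66 mm above the worktop), tensioner arm front right, pawl housing right (top 39 mm).
- idler_seat (a point): centre of the floor of the idler pocket, on the plate's top face (12 mm above the worktop); plate frame (-30, 95) mm. The pocket is 66 mm (plate x) by 50 mm (plate y) inside, with aluminium walls 4 mm thick and 7 mm high all round. Axes as the plate's.
- idler_block: loose idler block, 0.12 kg, 46 mm tall: aluminium foot 60 (its x) x 44 (its y) x 10 mm, black roller 26 mm in diameter from 10 to 26 mm up, square aluminium grip head 28 x 28 mm from 26 to 46 mm up, all centred. Origin at the centre of the foot's underside. Fits the pocket with its long side along plate x, either way round.
- tensioner_arm (a joint): tensioner arm's upright hinge, rad: 0 = at rest (sprung there; arm points along plate +y, leaning 0.3 rad to plate -x); grows clockwise from above as the arm is pushed back to plate +x. Clicks at about 0.45; let go after that, it rests on the pawl at about 0.5; held back means 0.56 to 0.78; end stop (a pin) at 0.85. Needs 3 N at the handle at 0, 8 (square on) to 13 N at 0.65.
- handle (a point): centre of the top end of the upright steel handle post at the free end of the tensioner arm, 90 mm above the worktop, 110 mm from the pivot axis. The post is a round pin of 16 mm diameter, bare from 44 to 90 mm above the worktop; below it a 20 mm collar and the arm bar (arm bar top 39 mm above the worktop, 14 mm wide).
- pivot (a point): pivot axis of the tensioner arm, on the plate's top face; plate frame (-35, -90) mm
- pawl_slider (a joint): sprung pawl slider in the housing on the plate-x side of the pivot, m: 0 = sprung in against the ratchet hub, up to 0.004 while the tooth lifts it, back to 0 after the click
- vial_a: amber vial with tablets, 36 mm diameter, 84 mm tall, standing; origin at the centre of its underside; bystander
- vial_b: amber vial with tablets, 35 mm diameter, 82 mm tall, standing; origin at the centre of its underside; bystander
- bottle: white tablet bottle, 48 mm diameter, 88 mm tall, standing; origin at the centre of its underside; bystander
- cap_a: white vial cap, 37 mm diameter, 11 mm tall, lying open side up; origin at the centre of its underside; bystander
- roller: seam roller, 221 mm long, with a wooden handle, lying on the worktop; origin under its middle; bystander
Not all that is in view belongs to the job. What is shaped like the idler_block but pink or yellow is not meant.

How it is judged:
On the way, in this order (a step that is already met when the one before it is completed fails the run):
1. the idler block sits flat in its pocket, let go, with the tensioner arm not yet pushed past the click (horizontal distance between idler_block and idler_seat below 0.007 m and z of idler_block in the frame of idler_seat below 0.003 m and angle between idler_block's own z axis and vertical below 0.06 rad and contact force between the fingers and idler_block below 0.2 N and value of joint tensioner_arm below 0.4 rad), for 0.2 s.
2. the robot has pushed the tensioner arm past the click and the pawl has sprung back (value of joint tensioner_arm above 0.54 rad and value of joint pawl_slider below 0.002 m and contact force between the fingers and tensioner_arm above 1.5 N), for 0.2 s.
At the end, for the whole second after the job is handed in: Fingers hold the tensioner arm still with over 1.5 N between 0.54 and 0.81 rad (end stop 0.85), the pawl is back in (under 2 mm), and the idler block sits untouched in its pocket: within 7 mm of the centre, foot within 3 mm of the floor, tilt under 0.06 rad (all of step 2 and value of joint tensioner_arm below 0.81 rad and velocity of joint tensioner_arm between -0.1 and 0.1 rad/s and horizontal distance between idler_block and idler_seat below 0.007 m and z of idler_block in the frame of idler_seat below 0.003 m and angle between idler_block's own z axis and vertical below 0.06 rad and contact force between the fingers and idler_block below 0.2 N); the arm keeps its last pose, push and grip.
It fails at once if a bystander is shifted by more than 30 mm (distance of any of vial_a, vial_b, bottle, cap_a, roller from where it was at the start of the episode above 0.03 m).
It fails at once if a vial or the bottle is tipped over (angle between any of vial_a, vial_b, bottle's own z axis and vertical above 0.6 rad).
It also fails if it takes over 56 s, if anything falls off the work surface, if the arm or the gripper's body presses on something with over 40 N, if the wrist force passes 120 N, or if a joint passes its speed limit or range.

## Robot

A 6-joint arm with a two-finger parallel gripper is mounted at the origin on a cart in front of the work surface, level with it; the furniture and walls round the work are solid. World frame = base frame: x ahead of the robot, y to its left, z up, the work surface at z = 0. Lengths are in m, angles in rad, forces in N, time in s.
With the tool pointing down it reaches from about 0.375 to 0.925 m from the base axis. Payload 5.7 kg.
Tool frame: the origin (TCP) lies midway between the tips of the shut fingers; the grasp point (between the pads) lies 19 mm behind it; z points along the fingers, x is the direction in which the jaws open and shut, and the axes are right-handed (so a half turn about z gives the same grasp; the last joint's range is limited). The gripper opens to 88 mm and grips with 3 to 60 N. Pads are 20 mm wide; open, the fingers measure 115 mm over their backs; the gripper's body (75 mm by 178 mm) begins 61 mm behind the grasp point.
Start: joints at [1.215, 0.359, 1.51, -0, 1.272, -0.115], TCP at [0.143, 0.583, 0.223] pointing down, gripper open.
Joint ranges: [-2.97, 2.97], [-1.01, 2.36], [0.21, 2.38], [-0.96, 4.11], [0.2, 2.71], [-2.98, 2.98]. Speed limits (rad/s): [2.39, 2.39, 3.14, 3.14, 3.14, 3.14].

## Interface

Orientations are given as a unit quaternion [x, y, z, w].
In Python, from bench import move_ptp, servo_line, goto_joints, move_gripper, sleep, inverse_kinematics, capture, PlanningError, close_job, spot_in, silhouettes, current_clock, current_joint_pos, current_qvel, current_joint_torque, current_position, current_orientation, current_force, current_torque, current_finger_gap gives the robot as it stands. Calls block until the motion is done:
- move_ptp(position, orientation): joint-space move of the TCP to a pose.
- servo_line(position, orientation=None, rate=0.15, contact_N=None): straight line of the TCP; orientation=None keeps the orientation; rate is the mean speed in m/s. With contact_N (N) it stops when the force on the tool has changed by that much, and returns True; else False.
- goto_joints(angles): joint-space move.
- move_gripper(opening): finger opening in m; the grip force is fixed at half the most; returns when the fingers have stopped.
- sleep(seconds).
- inverse_kinematics(position, orientation): joint angles nearest the present ones, or None.
- capture(name): name is "scene" or "side" or "wrist"; returns a dict with "image" (400x640x3 uint8, blue, green, red), "range_z" (400x640 float32, m along the optical axis (not along the pixel's ray), 0 where there is no reading), "intrinsics" (3x3 intrinsics, pixels), "R" (3x3) and "t" (3): a world point X has camera coordinates R X + t. Camera axes: x right, y down, z forward; pixel columns grow to the right and rows downward; lengths in m; the calibration is good to about 2 mm. A picture is of the moment at which its call begins.
A pose or a line that the arm cannot do raises PlanningError and nothing moves.
- close_job(): hands the job in, once; it reports no verdict.
Trained networks look in the newest picture that a camera, given by its name, has taken for a name from the list of things; names that differ only in an ending like _2 or _b are one class to them, and where a whole thing is asked for, a point or a joint stands for the part that bears it (a point fixed in the world has none). Each returns a list of dicts, best first, with "conf" (0 to 1); they miss things now and then, are a little off and sometimes report something else, mostly with a low value. They report only what shows in the picture. A call takes as long as a camera call. They do not tell look-alikes from the thing itself.
- spot_in(camera, query): "xy" ([column, row] in pixels, amid what is visible of it).
- silhouettes(camera, query): "region" (400x640 bool, what is visible of it) and "xy" ([column, row] in pixels, amid what is visible of it).
Readings, each from a call of its own:
- current_clock(): time.
- current_joint_pos(): joint angles.
- current_qvel(): joint speeds.
- current_joint_torque(): joint torques, N m.
- current_position(): TCP position.
- current_orientation(): TCP orientation.
- current_force(): force on the tool from outside, world axes, zero at the start.
- current_torque(): the same for the moment, N m.
- current_finger_gap(): finger opening in m.
Only numpy, scipy, OpenCV 4.12 (cv2) and the standard library are available. Lean on these libraries where they do the work, as an engineer would, in place of code of your own. Each camera call takes 0.05 s, during which the arm holds its last target.

## Working session

There is one attempt and no reset: what is moved stays moved. The work goes in short steps, each a Python script; the robot and the scene stay as the last script left them, time stands still between calls to the robot, and variables do not carry over. Pictures are saved under pics/ and viewed, and the job is handed in when it is done.

```bash
ls; mkdir -p pics; python3 - <<'E'
from bench import *
import cv2
print(current_clock(), current_position(), current_orientation(), current_finger_gap())
for n in ["scene","side","wrist"]:
    c=capture(n); cv2.imwrite(f"pics/{n}0.png",c["image"]); 
    print(n,c["intrinsics"].tolist(),c["R"].round(3).tolist(),c["t"].round(3).tolist())
    for q in ["idler_block","drive_base","handle","tensioner_arm","idler_seat","vial_a","bottle","cap_a","roller"]:
        try: print(q,[(round(d["conf"],2),[int(v) for v in d["xy"]]) for d in spot_in(n,q)])
        except Exception as e: print(q,e)
E
```

```text
pics
0.0 [0.14286215 0.58203397 0.22185684] [ 7.86918557e-01  6.17056230e-01 -7.47201072e-04  4.85750564e-04] 0.08758967622997442
scene [[378.21564469381264, 0.0, 318.3740627865388], [0.0, 378.21564469381264, 200.02412871308493], [0.0, 0.0, 1.0]] [[0.831, -0.556, -0.011], [-0.294, -0.421, -0.858], [0.472, 0.716, -0.514]] [-0.487, 0.161, 0.969]
idler_block [(0.89, [348, 229]), (0.84, [369, 242]), (0.71, [327, 257])]
drive_base [(0.77, [288, 182]), (0.51, [380, 198])]
handle [(0.83, [286, 183])]
tensioner_arm [(0.9, [289, 185])]
idler_seat [(0.63, [289, 181])]
vial_a [(0.78, [381, 201]), (0.61, [400, 216])]
bottle [(0.85, [433, 239])]
cap_a [(0.56, [278, 242])]
roller [(0.68, [401, 290])]
side [[381.65466192046114, 0.0, 316.61660954927714], [0.0, 381.65466192046114, 204.26546866847337], [0.0, 0.0, 1.0]] [[1.0, -0.026, 0.005], [-0.01, -0.514, -0.858], [0.025, 0.857, -0.514]] [-0.514, 0.013, 1.145]
idler_block [(0.95, [358, 317]), (0.9, [330, 247]), (0.63, [289, 264]), (0.58, [338, 271])]
drive_base [(0.8, [328, 183]), (0.63, [340, 187])]
handle [(0.55, [317, 185]), (0.4, [327, 186])]
tensioner_arm [(0.71, [318, 185])]
idler_seat [(0.62, [330, 181])]
vial_a [(0.6, [387, 253]), (0.57, [386, 226]), (0.39, [400, 288])]
bottle [(0.97, [401, 289]), (0.63, [256, 235])]
cap_a [(0.62, [257, 237]), (0.22, [318, 182])]
roller [(0.72, [309, 328])]
wrist [[359.43181111836003, 0.0, 325.8706587188358], [0.0, 359.43181111836003, 199.02670439728703], [0.0, 0.0, 1.0]] [[0.239, 0.971, 0.0], [0.936, -0.23, 0.266], [0.259, -0.063, -0.964]] [-0.6, -0.033, 0.39]
idler_block []
drive_base []
handle []
tensioner_arm []
idler_seat []
vial_a []
bottle []
cap_a []
roller []
```

```bash
python3 - <<'E'
import cv2
for n in ["scene","side"]:
    i=cv2.imread(f"pics/{n}0.png"); cv2.imwrite(f"pics/{n}0b.png",cv2.resize(i[130:350,200:500],None,fx=2.66,fy=2.66,interpolation=cv2.INTER_CUBIC))
E
```

```text
(no output)
```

View pics/scene0.png

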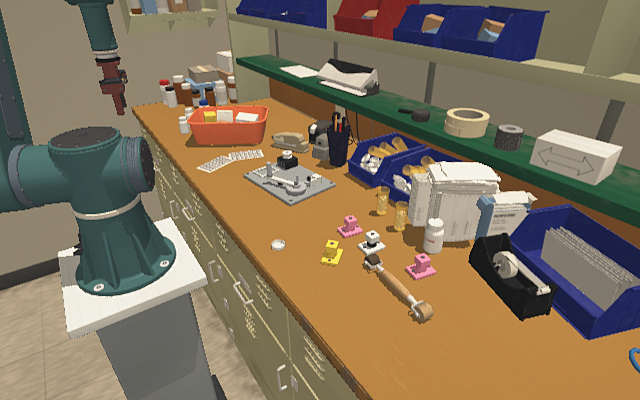

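View pics/side0.png

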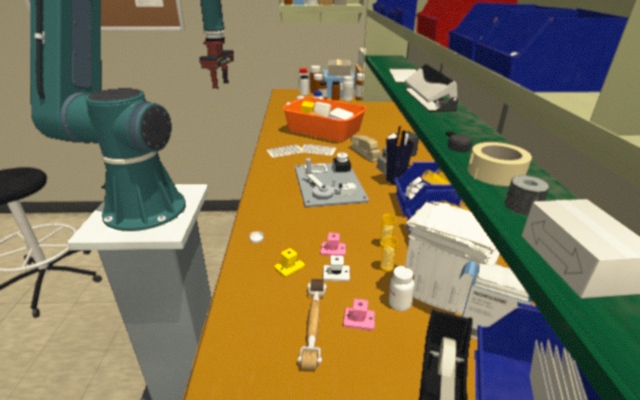

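Candidates in the scene view: pink (349,226), pink (421,266), yellow (331,252), and white/silver with a black roller (371,242), which is side (337,268). The silver one fits the description, since pink and yellow are ruled out. I'll confirm it in a crop and measure.

```bash
cat > h.py <<'E'
from bench import *
import numpy as np, cv2
def world(c,uv=None,mask=None):
    K,R,t,z=c["intrinsics"],c["R"],c["t"],c["range_z"]
    if mask is None: mask=z>0
    mask=mask&(z>0)
    v,u=np.nonzero(mask); d=z[v,u]
    X=np.stack([(u-K[0,2])*d/K[0,0],(v-K[1,2])*d/K[1,1],d],1)
    return (X-t)@R, np.stack([u,v],1)
def px(c,X):
    p=c["R"]@np.asarray(X)+c["t"]; p=c["intrinsics"]@p; return p[:2]/p[2]
def at_height(c,uv,h):
    r=c["R"].T@np.linalg.inv(c["intrinsics"])@np.array([uv[0],uv[1],1.]); o=-c["R"].T@c["t"]
    return o+r*(h-o[2])/r[2]
E
python3 - <<'E'
from h import *
for n in ["scene","side"]:
    c=capture(n)
    print(n,"cam",(-c["R"].T@c["t"]).round(3))
    for q in ["idler_block","drive_base","handle","tensioner_arm","vial_a","bottle","cap_a","roller","pivot"]:
        for d in silhouettes(n,q):
            P,_=world(c,mask=d["region"])
            if len(P): print(q,round(d["conf"],2),[int(v) for v in d["xy"]],len(P),"med",np.median(P,0).round(3),"lo",np.percentile(P,3,axis=0).round(3),"hi",np.percentile(P,97,axis=0).round(3))
i=cv2.imread("pics/side0.png")[210:380,230:430]; j=cv2.imread("pics/scene0.png")[140:290,230:430]
cv2.imwrite("pics/crop1.png",np.vstack([cv2.resize(j,(560,290*56//56),interpolation=3),cv2.resize(i,(560,300),interpolation=3)]))
E
```

```text
scene cam [-0.006 -0.897  0.63 ]
idler_block 0.93 [372, 241] 423 med [ 0.543 -0.314  0.01 ] lo [ 0.522 -0.328 -0.001] hi [ 0.58  -0.28   0.047]
idler_block 0.89 [351, 229] 301 med [ 0.543 -0.224  0.01 ] lo [ 0.52  -0.237  0.002] hi [ 0.574 -0.199  0.047]
idler_block 0.75 [329, 255] 388 med [ 0.433 -0.287  0.011] lo [ 0.411 -0.309  0.001] hi [ 0.466 -0.265  0.046]
idler_block 0.57 [419, 270] 469 med [ 0.579 -0.453  0.011] lo [ 0.558 -0.469  0.002] hi [ 0.609 -0.426  0.046]
drive_base 0.84 [288, 182] 2478 med [0.549 0.129 0.012] lo [0.457 0.009 0.003] hi [0.652 0.265 0.061]
handle 0.57 [287, 185] 401 med [0.517 0.076 0.031] lo [0.483 0.026 0.011] hi [0.563 0.158 0.08 ]
handle 0.39 [434, 239] 617 med [ 0.666 -0.409  0.052] lo [ 0.657 -0.422  0.003] hi [ 0.693 -0.383  0.087]
tensioner_arm 0.59 [288, 183] 351 med [0.515 0.079 0.034] lo [0.483 0.027 0.024] hi [0.562 0.157 0.081]
vial_a 0.68 [401, 215] 336 med [ 0.666 -0.29   0.049] lo [ 0.659 -0.299  0.003] hi [ 0.691 -0.268  0.08 ]
vial_a 0.54 [381, 200] 320 med [ 0.682 -0.2    0.049] lo [ 0.673 -0.209  0.003] hi [ 0.707 -0.173  0.082]
vi
[... 2042 characters left out ...]
496 med [ 0.673 -0.293  0.05 ] lo [ 0.66  -0.299  0.001] hi [ 0.69  -0.264  0.08 ]
vial_a 0.32 [337, 188] 21 med [0.583 0.06  0.029] lo [0.574 0.056 0.022] hi [0.589 0.067 0.038]
bottle 0.57 [401, 287] 889 med [ 0.676 -0.414  0.056] lo [ 0.658 -0.422  0.005] hi [ 0.699 -0.387  0.087]
bottle 0.25 [385, 252] 461 med [ 0.673 -0.294  0.052] lo [ 0.66  -0.299  0.003] hi [ 0.689 -0.265  0.08 ]
cap_a 0.63 [258, 237] 118 med [ 0.348 -0.154  0.003] lo [ 0.334 -0.177 -0.001] hi [ 0.365 -0.14   0.01 ]
cap_a 0.51 [339, 271] 445 med [ 0.552 -0.316  0.01 ] lo [ 0.527 -0.328  0.005] hi [ 0.578 -0.29   0.046]
pivot 0.68 [329, 182] 2713 med [0.561 0.124 0.01 ] lo [ 0.462  0.01  -0.   ] hi [0.656 0.27  0.06 ]
```

View pics/scene0b.png

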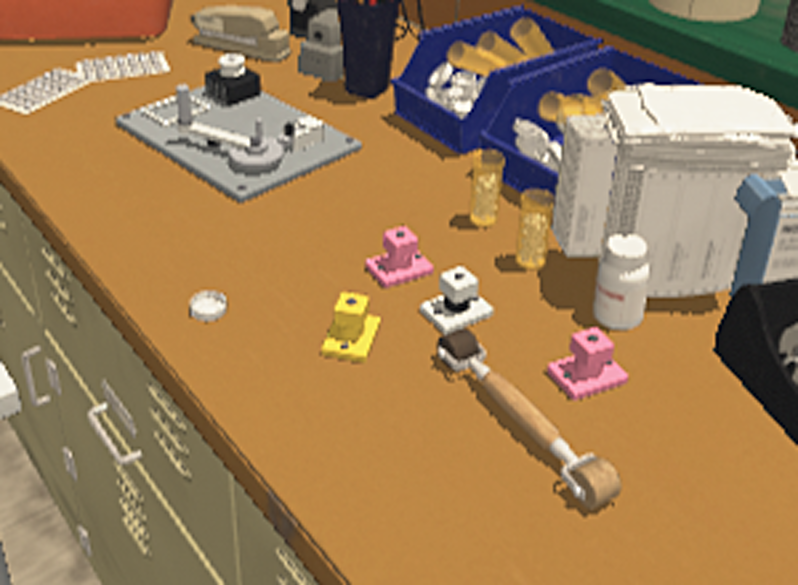

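The enlarged crop confirms it: the block at crop (457,297) has a silver foot, black roller and silver head, and sits at about (0.55,-0.305). I'll take close wrist views of it and of the plate.

```bash
python3 - <<'E'
from h import *
s=np.sqrt(.5); q=[s,s,0,0]
for k,p in enumerate([[0.53,0.12,0.25],[0.56,0.15,0.27],[0.54,-0.30,0.2],[0.55,-0.27,0.2]]):
    move_ptp(p,q)
    c=capture("wrist"); np.save(f"w{k}.npy",c,allow_pickle=True); cv2.imwrite(f"pics/w{k}.png",c["image"])
    print(k,current_clock(),current_position().round(3),current_joint_pos().round(2))
    for n in (["tensioner_arm","drive_base","handle","idler_seat"] if k<2 else ["idler_block"]):
        for d in silhouettes("wrist",n):
            P,_=world(c,mask=d["region"])
            if len(P): print(n,round(d["conf"],2),[int(v) for v in d["xy"]],len(P),"med",np.median(P,0).round(3),"lo",np.percentile(P,3,axis=0).round(3),"hi",np.percentile(P,97,axis=0).round(3))
E
```

```text
0 4.7083 [0.53  0.121 0.25 ] [ 0.1   0.25  1.6   0.    1.29 -1.47]
tensioner_arm 0.85 [282, 161] 4441 med [0.525 0.071 0.031] lo [0.486 0.029 0.028] hi [0.566 0.158 0.091]
drive_base 0.82 [352, 182] 40105 med [0.547 0.149 0.013] lo [0.461 0.02  0.011] hi [0.655 0.278 0.047]
idler_seat 0.78 [349, 180] 39842 med [0.547 0.149 0.013] lo [0.461 0.02  0.011] hi [0.654 0.278 0.047]
idler_seat 0.72 [277, 164] 4404 med [0.525 0.071 0.031] lo [0.486 0.03  0.028] hi [0.567 0.158 0.091]
1 5.2667 [0.56 0.15 0.27] [ 0.14  0.29  1.49 -0.    1.36 -1.43]
tensioner_arm 0.91 [255, 131] 4079 med [0.526 0.069 0.031] lo [0.49  0.029 0.028] hi [0.566 0.158 0.091]
drive_base 0.97 [330, 155] 39742 med [0.55  0.154 0.013] lo [0.462 0.02  0.011] hi [0.653 0.28  0.051]
handle 0.85 [252, 133] 4087 med [0.526 0.07  0.031] lo [0.489 0.03  0.028] hi [0.566 0.159 0.091]
idler_seat 0.59 [328, 155] 39453 med [0.55  0.153 0.013] lo [0.462 0.021 0.011] hi [0.653 0.28  0.052]
2 7.1833 [ 0.541 -0.299  0.2  ] [-0.62  0.4   1.5   0.    1.24 -2.19]
idler_block 0.88 [313, 183] 2561 med [ 0.546 -0.305  0.012] lo [ 0.524 -0.326
[... 177 characters left out ...]
5 med [ 0.445 -0.28   0.012] lo [ 0.414 -0.307  0.002] hi [ 0.472 -0.251  0.049]
idler_block 0.61 [182, 221] 2693 med [ 0.582 -0.439  0.012] lo [ 0.561 -0.46   0.005] hi [ 0.617 -0.423  0.048]
idler_block 0.18 [632, 211] 2351 med [0.579 0.014 0.011] lo [0.489 0.    0.003] hi [0.644 0.03  0.014]
3 7.5417 [ 0.55  -0.269  0.2  ] [-0.57  0.4   1.51 -0.    1.24 -2.14]
idler_block 0.96 [151, 210] 2893 med [ 0.583 -0.438  0.012] lo [ 0.561 -0.46   0.005] hi [ 0.617 -0.422  0.048]
idler_block 0.78 [314, 59] 3227 med [ 0.445 -0.278  0.012] lo [ 0.415 -0.305  0.009] hi [ 0.471 -0.251  0.049]
idler_block 0.57 [287, 175] 2572 med [ 0.547 -0.303  0.012] lo [ 0.525 -0.326  0.009] hi [ 0.581 -0.284  0.048]
```

```bash
python3 - <<'E'
from h import *
import glob
for k in (2,3):
    c=np.load(f"w{k}.npy",allow_pickle=True).item(); P,uv=world(c)
    near=(np.hypot(P[:,0]-.552,P[:,1]+.305)<.045)
    for nm,lo,hi,m in [("head",.040,.056,1),("foot",.006,.018,1)]:
        s=P[near&(P[:,2]>lo)&(P[:,2]<hi)]
        r=cv2.minAreaRect((s[:,:2]*1000).astype(np.float32)); print(k,nm,len(s),np.round(r[0],1),np.round(r[1],1),round(r[2],1),"z",np.median(s[:,2]).round(4))
    t=P[(np.abs(P[:,2])<.008)]; print("table z",np.median(t[:,2]).round(4))
for k in (0,1):
    c=np.load(f"w{k}.npy",allow_pickle=True).item(); P,uv=world(c)
    s=P[(P[:,2]>.009)&(P[:,2]<.017)&(abs(P[:,0]-.56)<.13)&(abs(P[:,1]-.14)<.17)]
    r=cv2.minAreaRect((s[:,:2]*1000).astype(np.float32)); print(k,"plate",len(s),np.round(r[0],1),np.round(r[1],1),round(r[2],1),"z",np.median(s[:,2]).round(4))
    s=P[(P[:,2]>.080)&(P[:,2]<.1)&(abs(P[:,0]-.52)<.1)&(abs(P[:,1]-.15)<.1)]
    print("post top",len(s),s.min(0).round(4),s.max(0).round(4), np.median(s,0).round(4))
    s=P[(P[:,2]>.017)&(P[:,2]<.023)&(P[:,1]>.18)&(P[:,1]<.3)&(P[:,0]<.6)&(P[:,0]>.46)]
    r=cv2.minAreaRect((s[:,:2]*1000).astype(np.float32)); print(k,"pocket",len(s),np.round(r[0],1),np.round(r[1],1),round(r[2],1),"z",np.median(s[:,2]).round(4))
# shelf
    s=P[(P[:,2]>.1)]; print("tall",len(s), s.min(0).round(2) if len(s) else 0)
a=cv2.imread("pics/w0.png"); b=cv2.imread("pics/w2.png"); cv2.imwrite("pics/w02.png",cv2.resize(np.vstack([a[:300],b[:300]]),(640,600)))
E
```

```text
2 head 929 [ 553.6 -305.5] [28.  28.4] 85.7 z 0.0469
2 foot 1501 [ 553.4 -305.5] [44.  60.2] 85.6 z 0.0109
table z 0.0009
3 head 962 [ 553.5 -305.5] [28.1 28.2] 86.2 z 0.0468
3 foot 1528 [ 553.6 -305.6] [44.2 60.2] 85.9 z 0.0108
table z 0.0009
0 plate 31164 [560.7 151. ] [199.9 280.1] 7.7 z 0.0129
post top 259 [0.4838 0.1492 0.0802] [0.499  0.1641 0.093 ] [0.4909 0.1566 0.0907]
0 pocket 993 [538.4 241.6] [118.3  65.4] 1.1 z 0.0197
tall 61365 [0.5  0.04 0.1 ]
1 plate 30184 [561. 151.] [200.3 280.3] 7.6 z 0.0129
post top 232 [0.4845 0.1496 0.0881] [0.4988 0.1643 0.0925] [0.4916 0.1569 0.0906]
1 pocket 896 [527.8 241.3] [134.1  65. ] 1.0 z 0.0198
tall 63570 [0.53 0.07 0.1 ]
```

View pics/w02.png

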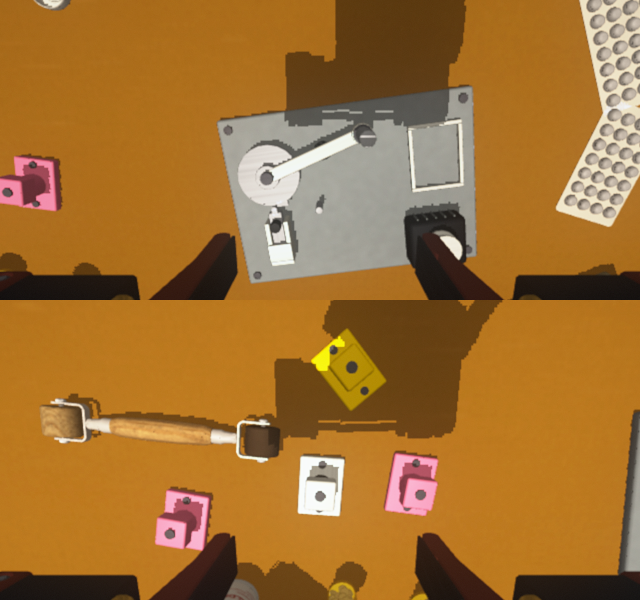

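Measurements agree. The block is at (0.5535,-0.3055), yaw -4.2°, top 47 mm. The plate is at (0.561,0.151), yaw 7.65°, with a 200x280 mm outline fit. The predicted post (0.492,0.157) matches the measured (0.491,0.157). Next I check the pocket and grasp the block.

```bash
cat >> h.py <<'E'
YB=np.deg2rad(-4.2); YP=np.deg2rad(7.65); PC=np.array([.5609,.151])
def plate(x,y): 
    c,s=np.cos(YP),np.sin(YP); return PC+np.array([c*x-s*y,s*x+c*y])
def qd(yaw): return [float(np.cos(yaw/2)),float(np.sin(yaw/2)),0.,0.]
E
python3 - <<'E'
from h import *
for k in (0,1):
    c=np.load(f"w{k}.npy",allow_pickle=True).item(); P,uv=world(c)
    d=P[:,:2]-PC; X=d@np.array([np.cos(YP),np.sin(YP)]); Y=d@np.array([-np.sin(YP),np.cos(YP)])
    m=(P[:,2]>.0165)&(P[:,2]<.023)&(X>-75)&(abs(X+.03)<.042)&(Y>.06)&(Y<.13)
    print("pocket plate-frame outer", np.percentile(X[m],[1,99]).round(4),np.percentile(Y[m],[1,99]).round(4),"expect -67..7, 66..124")
seat=plate(-.03,.095); print(seat,plate(-.0675,.015))
q=qd(np.pi/2+YB)
print(inverse_kinematics([*seat,.031],qd(np.pi/2+YP)))
move_gripper(.06)
move_ptp([.5535,-.3055,.10],q)
print(servo_line([.5535,-.3055,.020],q,rate=.1,contact_N=8))
f0=current_force(); move_gripper(0.0)
print("gap",current_finger_gap(),current_position().round(4),f0.round(1))
servo_line([.5535,-.3055,.15],rate=.15)
print("gap",current_finger_gap(),(current_force()-f0).round(2),current_clock())
c=capture("wrist"); cv2.imwrite("pics/grasp.png",c["image"])
E
```

```text
pocket plate-frame outer [-0.0671  0.0066] [0.066  0.1238] expect -67..7, 66..124
pocket plate-frame outer [-0.0669  0.0067] [0.066  0.1238] expect -67..7, 66..124
[0.51852048 0.24116084] [0.49200395 0.15688081]
[ 3.14557279e-01  5.53557673e-01  1.75221458e+00 -4.44089210e-16
  8.35820397e-01 -1.38975674e+00]
False
gap 0.028066761539784765 [ 0.5536 -0.3055  0.0202] [-0.6 -0.7  0.1]
gap 0.02732566004144214 [-0.3   1.27 -1.05] 11.2833
```

View pics/grasp.png

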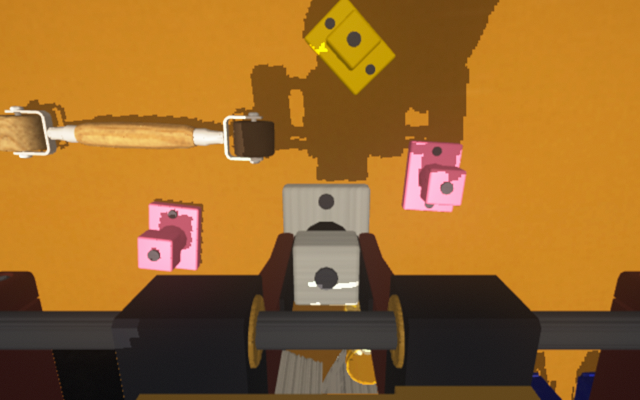

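The silver block is held squarely at (326,270) and its foot is level. The pocket outline fits to within 0.5 mm, so I place it.

```bash
python3 - <<'E'
from h import *
seat=plate(-.03,.095); q=qd(np.pi/2+YP)
move_ptp([*seat,.15],q)
servo_line([*seat,.055],q,rate=.12)
print(servo_line([*seat,.0315],q,rate=.04,contact_N=5),current_position().round(4),current_force().round(1))
move_gripper(.05)
p=current_position()
servo_line([p[0],p[1],.15],rate=.12)
# back off toward base side view
v=plate(-.05,.06); move_ptp([*v,.22],q); sleep(.2)
c=capture("wrist"); cv2.imwrite("pics/placed.png",c["image"]); np.save("placed.npy",c,allow_pickle=True)
P,_=world(c); d=P[:,:2]-PC; X=d@np.array([np.cos(YP),np.sin(YP)]); Y=d@np.array([-np.sin(YP),np.cos(YP)])
m=(P[:,2]>.05)&(P[:,2]<.066)&(abs(X+.03)<.03)&(abs(Y-.095)<.03)
s=np.stack([X[m],Y[m]],1)*1000
print("head",cv2.minAreaRect(s.astype(np.float32)),"z",np.percentile(P[m][:,2],[5,50,95]).round(4))
m=(P[:,2]>.0205)&(P[:,2]<.028)&(abs(X+.03)<.034)&(abs(Y-.095)<.026)
print("foot",cv2.minAreaRect((np.stack([X[m],Y[m]],1)*1000).astype(np.float32)),"z",np.percentile(P[m][:,2],[5,50,95]).round(4))
m=(P[:,2]>.085)&(P[:,2]<.1)&(abs(X+.06)<.04)&(abs(Y-.015)<.03); print("post",np.median(P[m],0).round(4),m.sum(),current_clock())
E
```

```text
True [0.5181 0.241  0.032 ] [-0.3 -0.6  4.7]
head ((-30.876920700073242, 93.8235092163086), (28.115310668945312, 28.17991065979004), 0.9058576822280884) z [0.0546 0.0588 0.0607]
foot ((-29.890411376953125, 94.9979476928711), (67.33515167236328, 51.8568115234375), 0.21776898205280304) z [0.0212 0.0228 0.0244]
post [0.491  0.1576 0.0906] 293 17.175
```

View pics/placed.png

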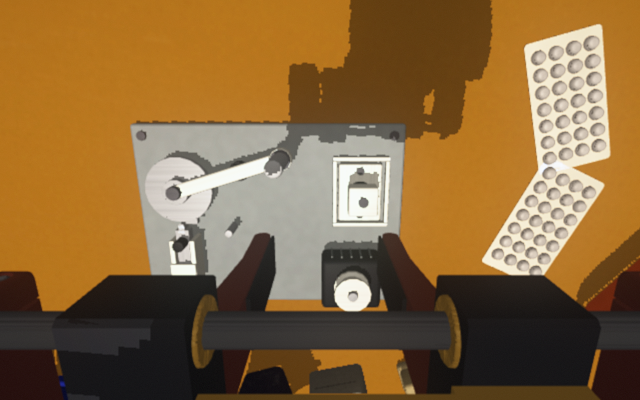

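The block sits flat in its pocket at (360,190), 1.4 mm off centre with its top at 58.8 mm. Next I grip the post, jaws along the push direction, and follow the arc.

```bash
python3 - <<'E'
from h import *
pv=plate(-.035,-.09)
def H(th):
    a=YP+np.pi/2+.3-th; return pv+.11*np.array([np.cos(a),np.sin(a)]), qd(YP+.3-th)
h,q=H(0); print("post pred",h.round(4))
for th in (0,.3,.66): print(inverse_kinematics([*H(th)[0],.052],H(th)[1]) is not None)
move_ptp([*h,.17],q)
print("contact",servo_line([*h,.054],q,rate=.1,contact_N=8))
move_gripper(0.0); print("gap",current_finger_gap(),current_force().round(1),current_clock())
for th in np.arange(.06,.661,.06):
    h,q=H(th); servo_line([*h,.054],q,rate=.05)
    print(round(th,2),current_force().round(1),round(current_finger_gap(),4))
sleep(.3)
print(current_position().round(4),current_force().round(1),current_clock())
for n in ("wrist","scene","side"):
    c=capture(n); cv2.imwrite(f"pics/{n}_f.png",c["image"]); np.save(f"{n}_f.npy",c,allow_pickle=True)
a=cv2.imread("pics/wrist_f.png"); b=cv2.imread("pics/scene_f.png")[130:230,210:370]; cc=cv2.imread("pics/side_f.png")[130:230,250:410]
cv2.imwrite("pics/fin.png",np.vstack([a[:,:],np.hstack([cv2.resize(b,(320,200),interpolation=3),cv2.resize(cc,(320,200),interpolation=3)])]))
E
```

```text
post pred [0.492 0.157]
True
True
True
contact False
gap 0.015916070960488967 [-2.4 -1.9  3.7] 20.2083
0.06 [-3.4 -1.2  5.4] 0.0155
0.12 [-3.  -2.   5.3] 0.0155
0.18 [-2.3 -2.1  5.7] 0.0153
0.24 [-3.8 -2.6  7.1] 0.0155
0.3 [-3.8 -2.8  5.7] 0.0155
0.36 [-4.6 -3.3  7.2] 0.0156
0.42 [ 2.4 -6.1  0.5] 0.0157
0.48 [-1.9 -5.2  3.7] 0.0156
0.54 [-6.3 -2.1  8. ] 0.0157
0.6 [-6.7 -2.7  7.7] 0.0155
0.66 [-7.3 -3.   9.1] 0.0151
[0.5606 0.1641 0.0538] [-7.1 -2.1  8. ] 23.625
```

View pics/fin.png

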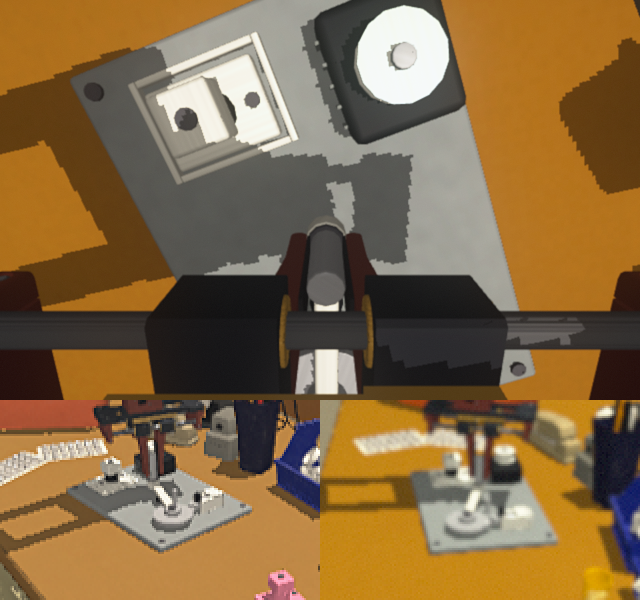

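The force dip near 0.42 was the click. I'll check the real arm angle and the idler with depth data before handing in.

```bash
python3 - <<'E'
from h import *
pv=plate(-.035,-.09)
def ang(p): 
    d=p-pv; return YP+np.pi/2+.3-np.arctan2(d[1],d[0]), np.hypot(*d)
print("tcp",ang(current_position()[:2]),"speed",abs(current_qvel()).max(),current_force().round(1))
for n in ("wrist","scene","side"):
    c=capture(n); P,_=world(c); d=P[:,:2]-PC; X=d@np.array([np.cos(YP),np.sin(YP)]); Y=d@np.array([-np.sin(YP),np.cos(YP)])
    tp=current_position()[:2]
    if n=="wrist":
        m=(P[:,2]>.0885)&(P[:,2]<.094)&(np.hypot(P[:,0]-tp[0],P[:,1]-tp[1])<.012)
        if m.sum(): print("post",m.sum(),ang((P[m].min(0)+P[m].max(0))[:2]/2))
        m=(P[:,2]>.05)&(P[:,2]<.066)&(abs(X+.03)<.03)&(abs(Y-.095)<.025)
        print("head",cv2.minAreaRect((np.stack([X[m],Y[m]],1)*1000).astype(np.float32)),np.median(P[m][:,2]).round(4))
    m=(P[:,2]>.034)&(P[:,2]<.043)&(Y<.02)&(Y>-.07)&(X<.03)&(X>-.08)
    if m.sum()>15:
        A=np.stack([X[m],Y[m]],1); l=cv2.fitLine(A.astype(np.float32),cv2.DIST_HUBER,0,.01,.01).ravel(); a=np.arctan2(l[1],l[0])%np.pi
        print(n,"bar angle theta",m.sum(),round(np.pi/2+.3-a,3))
E
```

```text
tcp (np.float64(0.6400662696717943), np.float64(0.10926378712786859)) speed 0.0011652816287702485 [-6.9 -2.8  8.9]
post 1184 (np.float64(0.6475940896535031), np.float64(0.1103831435988835))
head ((-30.81658935546875, 94.13939666748047), (28.02903938293457, 28.538259506225586), 89.99385070800781) 0.0588
wrist bar angle theta 965 0.76
scene bar angle theta 64 0.63
side bar angle theta 66 0.678
```

```bash
python3 - <<'E'
from bench import *
print(current_clock(),current_finger_gap()); print(close_job())
E
```

```text
23.925 0.015698383975328245
the job is handed in; nothing more can be done
None
```

I put the silver idler block in its pocket and let go. Then I gripped the handle post, pushed the tensioner arm past the click, and handed in while still holding it there. The clock read about 24 s of the 56 s allowed; no verdict was reported.

**Last checks:**
- **Idler block:** it sits about 1.2 mm off the pocket centre. Its top is at 58.8 mm (58 mm expected), so the foot is down on the floor.
- **Tensioner arm:** the post's position puts the arm at about 0.65 rad and the gripper's position gives 0.64. The robot was still, with a horizontal load of about 7.5 N on the tool and the fingers closed on the 16 mm post.
- **Click:** the push force dropped at about 0.42 rad and then rose again, which fits the ratchet clicking. I did not see the pawl itself, so its return is inferred from that drop.
- **Bystanders:** I kept well clear of the vials, bottle, cap and roller, but did not measure them again at the end.

**Disagreement:** I also fitted the arm angle from the bar's depth points. The scene and side cameras gave 0.63 and 0.68 rad, but the wrist camera gave 0.76. I put the wrist value down to finger points mixed into the fit and relied on the post position. All of these values lie within the 0.54 to 0.81 rad limits.

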